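# Clean the mounting board and lock the trimming chuck into its bayonet socket

## Robot

A 6-joint arm with a two-finger parallel gripper is mounted at the origin on the work surface. World frame = base frame: x ahead of the robot, y to its left, z up, the work surface at z = 0. Lengths are in m, angles in rad, forces in N, time in s.
With the tool pointing down it reaches from about 0.35 to 0.775 m from the base axis. Payload 5.5 kg.
Tool frame: the origin (TCP) lies at the very end of the fingers, on their centre line; the grasp point (between the pads) lies 19 mm behind it; z points along the fingers, y is the line along which they close (so a half turn about z gives the same grasp; the last joint's range is limited). The gripper opens to 85 mm and grips with 20 to 120 N. Pads are 22 mm wide; open, the fingers measure 114 mm over their backs; the gripper's body (76 mm by 85 mm) begins 54 mm behind the grasp point. The pads swing forward as they close: fully open they stand 13 mm farther back than shut.
Start: joints at [1.148, 0.313, 0.046, 1.304, 0, 1.431], TCP at [0.16, 0.552, 0.231] pointing down, gripper open.
Joint ranges: [-2.76, 2.76], [-0.86, 1.69], [-1.03, 1.26], [-2.2, 2.34], [-1.47, 1.5], [-3.14, 3.14]. Speed limits (rad/s): [2.57, 2.57, 3.14, 3.14, 3.14, 3.14].

## Interface

Orientations are given as a unit quaternion [w, x, y, z].
In Python, from workcell import env, cams, ticket, spotter gives the robot as it stands.
- The arm moves only by the tool jog_arm, never from a script. Its argument "increments" is a list that holds one entry, the list of rows, each a list of 7 numbers: the shift along the tool's x, y, z in units of 0.25 m (1.0 is 0.25 m), then the turn, a rotation vector about the tool's x, y, z in units of 180 degrees (1.0 is 180 degrees), then the closure in counts, from 0 (fully open) to 255 (shut). A call has 1 to 20 rows; each row shifts and turns the commanded pose from where the row before left it, along the tool's axes as they then stand; what a row does not reach is not made up. A row lasts 1/10 s, in which the tool goes at most 50 mm and 8.59 degrees, less where a joint would pass 70% of its speed; a pose out of reach is approached as far as the arm can. A call with a number of a shift or a turn outside -1 to 1 is refused whole. A call with a gripper value outside its range is refused whole. The fingers move at their own pace and stop on an object; "force" is the grip in N (left out, the last holds). Time passes only in rows, so rows that do not move let the fingers close. It gives the time, the measured TCP pose, the force, the opening and the grip force at its end, in the units of the state.
- env.get_state(): the state, without advancing time (a new reading comes with each control period).
- cams.read_camera(name): name is "scene" or "side" or "wrist"; returns a dict with "pixels" (480x640x3 uint8, red, green, blue), "fx", "fy", "cx", "cy" (pixels), "xyz" and "attitude" of the camera in the world; the wrist camera has in their place "mount" (4x4, takes a point from camera to tool coordinates, whose origin is the TCP and whose axes are the flange's). Camera axes: x right, y down, z forward; pixel columns grow to the right and rows downward; lengths in m; the calibration is good to about 2 mm. A picture is of the moment at which its call begins: read the wrist's pose just before it. There is no depth.
- ticket.hand_in(): hands the job in; it is judged then, once.
Trained networks look in the newest picture that a camera, given by its name, has taken for a name from the list of things; names that differ only in an ending like _2 or _b are one class to them, and where a whole thing is asked for, a point or a joint stands for the part that bears it (a point fixed in the world has none). Each returns a list of dicts, best first, with "conf" (0 to 1); they miss things now and then, are a little off and sometimes report something else, mostly with a low value. They report only what shows in the picture. A call takes as long as a camera call.
- spotter.find_in(target, camera): "uv" ([column, row] in pixels, amid what is visible of it).
- spotter.cut_out(target, camera): "region" (480x640 bool, what is visible of it) and "uv" ([column, row] in pixels, amid what is visible of it).
- spotter.landmark_of(target, camera): "uv" ([column, row] in pixels: a listed point, or the origin of a listed thing).
The state is a dict: "clock": time; "joint_pos": joint angles; "qvel": joint speeds; "tau": joint torques, N m; "tcp_pos": TCP position; "orientation": TCP orientation; "wrist_force": force on the tool from outside, world axes, zero at the start; "ft_torque": the same for the moment, N m; "finger_gap": finger opening in m; "grip_force": force on a finger pad.
Only numpy, scipy, OpenCV 4.12 (cv2) and the standard library are available. Lean on these libraries where they do the work, as an engineer would, in place of code of your own. Each camera call takes 0.05 s, during which the arm holds its last target. There are 200 camera calls.

## Task

Use the scraper block (not the fingers or the chuck) to push the three dried clay chips off the board into the scrap tray at its open end, and set the scraper down on the bench, clear of the board and tray. Then put the stem of the chuck into the bayonet socket in the board, lugs through the slots, push it down against the spring until its flange is flush on the board and twist it a quarter turn, either way. Finish still holding the chuck by its grip bar and pressing it down flush, for the spring lifts it if you let go; leave the jar, the brush cup and the rolling pin where they are.

Things in the scene. Friction and masses are not known exactly. Their poses are not given: they have to be found in the camera images.
- station: Fixed station on the bench: a plywood board, top 50 mm above the bench, 120 mm (its x) by 190 mm (its y, from -95 to +95 mm), with wooden rails 10 mm wide and 10 mm high on its top along both long sides (free width between them 100 mm) and across its -y end; the +y end is open and drops into a grey scrap tray. Origin on the bench, under the centre of the socket, which is the centre of the board; z up.
- socket (a point): Centre of the socket's mouth, level with the board's top (50 mm up), axes as the station's. Steel collar 14 mm thick, 60 mm square, with a round hole of 39 mm and two opposite slots 15 mm wide along the station's x axis, reaching 30 mm from the centre; below the collar is an open cavity 60 mm square in which lugs can turn freely to either side, without a stop. A quarter turn puts the lugs along the station's y axis, under the collar.
- plunger (a joint): Sprung steel disc of 36 mm filling the hole: 0 = up (1 mm below the board's top), grows in m as it is pushed down; about 27 mm (0.027) with the chuck flush. The spring pushes up with 3 N at the start and 12 N with the chuck flush.
- tray (a point): Centre of the floor of the scrap tray, 5 mm above the bench, 140 mm from the socket along the station's +y; axes as the station's. Inside 126 mm (x) by 90 mm (y), adjoining the board's end; its walls are 34 mm high.
- scraper: Loose wooden scraper block standing upright, 160 g or so: lower block 88 mm (its x) by 26 mm (its y) by 22 mm high with a steel edge, and on it a handle 60 mm (x) by 20 mm (y), from 22 to 61 mm up. Origin at the centre of the underside, z up. Its faces +y and -y push equally well.
- chuck: Loose aluminium chuck standing upright on its stem, 300 g or so: stem 35 mm in diameter and 28 mm long, with two opposite lugs at its foot, 54 mm over both along its x axis, 10 mm wide, up to 6 mm above the foot; then a round flange 90 mm in diameter, from 28 to 38 mm up; on it a black grip bar 60 mm long (its x, parallel to the lugs), 22 mm thick (its y), from 38 to 78 mm up. Origin at the centre of the stem's foot, z up. A half turn about z looks and fits the same.
- flange (a point): Centre of the underside of the chuck's flange, 28 mm above the chuck's origin; axes as the chuck's. Meets socket when the chuck is flush.
- chip0: Dried clay chip, a rough disc 24 mm across and 10 mm thick, lying on the board between the socket and the open end at the start. Origin at the centre of its underside.
- chip1: Dried clay chip, a rough disc 24 mm across and 10 mm thick, lying on the board between the socket and the open end at the start. Origin at the centre of its underside.
- chip2: Dried clay chip, a rough disc 24 mm across and 10 mm thick, lying on the board between the socket and the open end at the start. Origin at the centre of its underside.
- jar: Bystander: lidded glaze jar, 68 mm in diameter, 70 mm high, origin at the centre of its underside. Leave alone.
- cup: Bystander: grey cup, 76 mm in diameter, 85 mm high, with a brush handle sticking up to 150 mm; origin at the centre of its underside. Leave alone.
- pin: Bystander: rolling pin, 60 mm thick, 390 mm long along its x axis, lying beyond the board; origin under its middle. Leave alone.

How it is judged:
On the way, in this order (a step that is already met when the one before it is completed fails the run):
1. all three chips lie in the scrap tray (x of chip0 in the frame of tray between -0.066 and 0.066 m and y of chip0 in the frame of tray between -0.046 and 0.048 m and z of each of chip0, chip1, chip2 in the frame of tray below 0.032 m and x of chip1 in the frame of tray between -0.066 and 0.066 m and y of chip1 in the frame of tray between -0.046 and 0.048 m and x of chip2 in the frame of tray between -0.066 and 0.066 m and y of chip2 in the frame of tray between -0.046 and 0.048 m), for 0.2 s.
2. the chuck is pushed at least 20 mm into the socket with its lugs in line with the slots (z of flange in the frame of socket below 0.008 m and horizontal distance between flange and socket below 0.006 m and angle between the x axis of chuck and the x axis of station, either way round below 0.35 rad), for 0.05 s.
At the end, for the whole second after the job is handed in: Chips in the tray; scraper let go, at rest on the bench, clear of station and chuck; chuck upright (3 deg), centred (5 mm), flange within 2.5 mm of the board against the spring, lugs a quarter turn (17 deg) from the slots, fingers still on it (over 2 N) (all of step 1 and z of flange in the frame of socket between -0.003 and 0.0025 m and horizontal distance between flange and socket below 0.005 m and angle between chuck's own z axis and vertical below 0.06 rad and angle between the x axis of chuck and the x axis of station, either way round above 1.27 rad and value of joint plunger above 0.022 m and contact force between the fingers and chuck above 2 N and linear speed of each of chuck, scraper below 0.02 m/s and contact force between each of the arm, station, chuck and scraper below 0.1 N and height (world z) of scraper below 0.05 m); the arm keeps its last pose, push and grip.
It fails at once if a chip is touched by the fingers or arm (contact force between any of the fingers, the arm and chip0 above 0.5 N or contact force between any of the fingers, the arm and chip1 above 0.5 N or contact force between any of the fingers, the arm and chip2 above 0.5 N).
It fails at once if a chip is pushed with the chuck (contact force between chuck and chip0 above 0.5 N or contact force between chuck and chip1 above 0.5 N or contact force between chuck and chip2 above 0.5 N).
It fails at once if a bystander is moved by more than 25 mm (distance of any of jar, cup, pin from where it was at the start of the episode above 0.025 m).
It also fails if it takes over 72 s, if anything falls off the work surface, if the arm or the gripper's body presses on something with over 40 N, if the wrist force passes 120 N, or if a joint passes its speed limit or range.

## Working session

There is one attempt and no reset: what is moved stays moved. The work goes in short steps, Python scripts to look and compute and a tool call to move; the robot and the scene stay as the last step left them, time stands still between calls to the robot, and variables do not carry over. Pictures are saved under pics/ and viewed, at most 11 in all, crops included, and the job is handed in when it is done.

Besides the shell and the picture viewer there is one more tool, called after ">>>" as a command line: name --argument value ..., lists and objects as JSON in quotes. jog_arm: Moves the arm, as the interface text tells. Shifts and turns lie within -1 to 1; 1 stands for 0.25 m of shift or 180 degrees of turn. Its arguments: {"type":"object","properties":{"increments":{"type":"array"},"force":{"type":"number"}},"required":["increments"]}

```bash
ls; mkdir -p pics; cat > h.py <<'E'
from workcell import env,cams,ticket,spotter
import numpy as np,cv2
from scipy.spatial.transform import Rotation as R
def Rq(q): q=np.asarray(q,float); return R.from_quat([q[1],q[2],q[3],q[0]]).as_matrix()
def cam(n):
    s=env.get_state(); c=cams.read_camera(n)
    K=np.array([[c['fx'],0,c['cx']],[0,c['fy'],c['cy']],[0,0,1]])
    if 'mount' in c:
        T=np.eye(4);T[:3,:3]=Rq(s['orientation']);T[:3,3]=s['tcp_pos'];T=T@np.array(c['mount'])
    else:
        a=np.asarray(c['attitude']);T=np.eye(4);T[:3,:3]=Rq(a) if a.size==4 else a;T[:3,3]=c['xyz']
    return dict(img=c['pixels'],K=K,T=T)
def ray(c,uv,z):
    d=c['T'][:3,:3]@np.linalg.solve(c['K'],[uv[0],uv[1],1.]);o=c['T'][:3,3]
    return o+d*(z-o[2])/d[2]
def proj(c,p):
    q=np.linalg.inv(c['T'])@np.r_[p,1];q=c['K']@q[:3];return q[:2]/q[2]
def save(c,n): cv2.imwrite('pics/'+n,c['img'][:,:,::-1])
E
python3 - <<'E'
from h import *
Z=dict(station=0,socket=.05,tray=.005,scraper=0,chuck=0,flange=.028,chip0=.05,chip1=.05,chip2=.05,jar=0,cup=0,pin=0)
for n in ['scene','side','wrist']:
    c=cam(n);save(c,n+'0.png');print(n,c['T'][:3,3].round(3))
    for t,z in Z.items():
        r=spotter.landmark_of(t,n)
        print(t,[(np.round(k['uv']).tolist(),round(k['conf'],2),ray(c,k['uv'],z)[:2].round(3).tolist()) for k in r[:3]])
print(env.get_state())
E
```

```text
pics
scene [ 1.095 -0.761  1.059]
station [([159.0, 316.0], 0.7, [0.429, -0.345]), ([285.0, 239.0], 0.69, [0.534, -0.007]), ([290.0, 225.0], 0.67, [0.517, 0.039])]
socket [([292.0, 229.0], 0.67, [0.554, -0.008])]
tray [([313.0, 199.0], 0.61, [0.518, 0.145])]
scraper [([158.0, 320.0], 0.91, [0.435, -0.354])]
chuck [([345.0, 159.0], 0.67, [0.503, 0.334])]
flange [([343.0, 148.0], 0.8, [0.49, 0.342])]
chip0 [([298.0, 214.0], 0.44, [0.54, 0.041]), ([314.0, 209.0], 0.42, [0.563, 0.078]), ([285.0, 239.0], 0.38, [0.559, -0.043])]
chip1 [([298.0, 214.0], 0.44, [0.54, 0.041]), ([314.0, 209.0], 0.42, [0.563, 0.078]), ([285.0, 239.0], 0.38, [0.559, -0.043])]
chip2 [([298.0, 214.0], 0.44, [0.54, 0.041]), ([314.0, 209.0], 0.42, [0.563, 0.078]), ([285.0, 239.0], 0.38, [0.559, -0.043])]
jar [([391.0, 180.0], 0.79, [0.654, 0.328])]
cup [([256.0, 346.0], 0.7, [0.653, -0.289])]
pin [([361.0, 312.0], 0.84, [0.798, -0.093]), ([283.0, 208.0], 0.65, [0.467, 0.079])]
side [0.35  0.645 0.888]
station [([360.0, 282.0], 0.69, [0.543, -0.003])]
socket [([365.0, 267.0], 0.66, [0.535, -0.003])]
tray [([342.0, 33
[... 839 characters left out ...]
1.95, 'joint_pos': array([1.14839518e+00, 3.13151344e-01, 4.61025980e-02, 1.30360887e+00,
       1.70522727e-05, 1.43120288e+00]), 'qvel': array([ 7.80267984e-04, -6.24083915e-04,  5.71070918e-04, -8.39653280e-04,
       -4.12123354e-06, -1.12269435e-03]), 'tau': array([ 1.31010587e-03, -4.80454266e+01,  2.98806095e+01,  4.75451343e-04,
       -4.55701149e-05, -2.11700609e-05]), 'tcp_pos': array([0.16047221, 0.55219422, 0.23135195]), 'orientation': array([1.10408514e-05, 1.40933092e-01, 9.90019120e-01, 6.89974567e-05]), 'wrist_force': array([0.36121855, 0.07376562, 0.25494153]), 'ft_torque': array([-0.02715853, -0.00357411,  0.00716125]), 'grip_force': 0.0, 'finger_gap': 0.08573042970325086}
```

View pics/scene0.png

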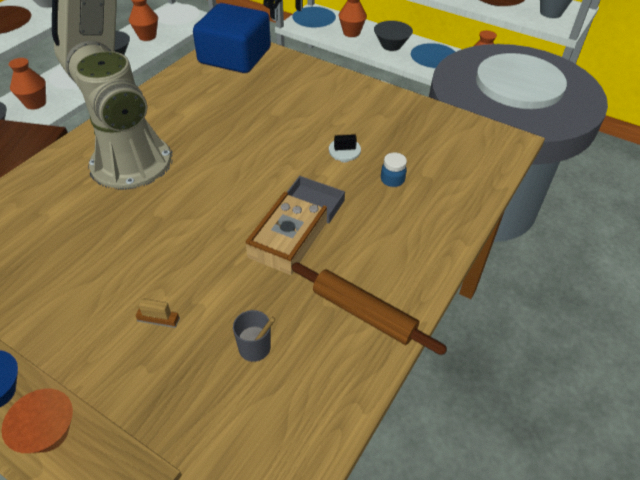

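View pics/side0.png

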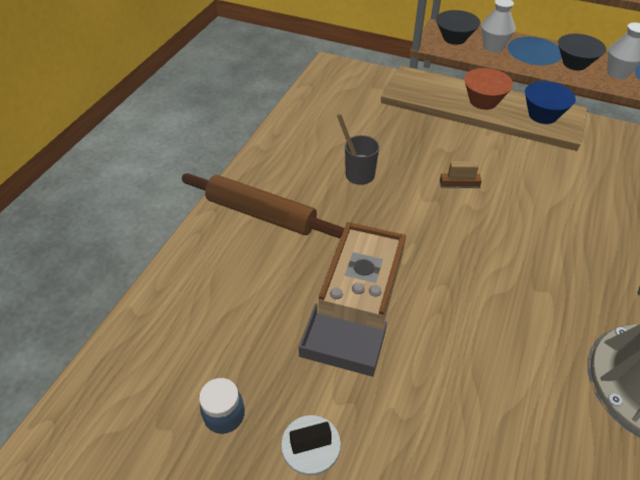

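```bash
cat >> h.py <<'E'
def plan(p,ya,n=None,mm=40,deg=7):
    """p: TCP target, ya: world angle (deg) of tool y (tool pointing down) -> equal rows"""
    s=env.get_state();R0=Rq(s['orientation']);a=np.radians(ya)
    Rt=np.array([[-np.sin(a),np.cos(a),0],[np.cos(a),np.sin(a),0],[0,0,-1.]])
    dp=R0.T@(np.asarray(p)-s['tcp_pos']);rv=R.from_matrix(R0.T@Rt).as_rotvec()
    N=n or int(max(1,np.ceil(np.linalg.norm(dp)*1000/mm),np.ceil(np.degrees(np.linalg.norm(rv))/deg)))
    Rr=R.from_rotvec(rv/N).as_matrix();S=sum(np.linalg.matrix_power(Rr,k) for k in range(N))
    print('rows',N,'row',np.r_[np.linalg.solve(S,dp)/.25,rv/N/np.pi].round(4).tolist())
def pose():
    s=env.get_state();Rm=Rq(s['orientation'])
    print('t',s['clock'],'tcp',s['tcp_pos'].round(4),'ya',np.degrees(np.arctan2(Rm[1,1],Rm[0,1])).round(2),'zt',Rm[:,2].round(4),'gap',round(s['finger_gap'],4),'grip',s['grip_force'],'F',np.round(s['wrist_force'],1),'j',np.round(s['joint_pos'],2))
E
python3 - <<'E'
from h import *
plan([.61,.04,.33],98)
E
```

```text
rows 18 row [-0.1098, -0.1059, -0.0219, 0.0, 0.0, -0.0075]
```

>>> jog_arm --increments '[[[-0.11, -0.106, -0.022, 0, 0, -0.0075, 0], [-0.11, -0.106, -0.022, 0, 0, -0.0075, 0], [-0.11, -0.106, -0.022, 0, 0, -0.0075, 0], [-0.11, -0.106, -0.022, 0, 0, -0.0075, 0], [-0.11, -0.106, -0.022, 0, 0, -0.0075, 0], [-0.11, -0.106, -0.022, 0, 0, -0.0075, 0], [-0.11, -0.106, -0.022, 0, 0, -0.0075, 0], [-0.11, -0.106, -0.022, 0, 0, -0.0075, 0], [-0.11, -0.106, -0.022, 0, 0, -0.0075, 0], [-0.11, -0.106, -0.022, 0, 0, -0.0075, 0], [-0.11, -0.106, -0.022, 0, 0, -0.0075, 0], [-0.11, -0.106, -0.022, 0, 0, -0.0075, 0], [-0.11, -0.106, -0.022, 0, 0, -0.0075, 0], [-0.11, -0.106, -0.022, 0, 0, -0.0075, 0], [-0.11, -0.106, -0.022, 0, 0, -0.0075, 0], [-0.11, -0.106, -0.022, 0, 0, -0.0075, 0], [-0.11, -0.106, -0.022, 0, 0, -0.0075, 0], [-0.11, -0.106, -0.022, 0, 0, -0.0075, 0], [0, 0, 0, 0, 0, 0, 0]]]'

```text
clock: 3.85
tcp_pos: [0.6144, 0.0366, 0.3288]
orientation: [0.0, -0.069, 0.998, -0.0]
wrist_force: [0.8, -0.1, -0.9]
finger_gap: 0.0856
grip_force: 0.0
```

```bash
python3 - <<'E'
from h import *
pose()
c=cam('wrist');save(c,'w1.png');print(c['T'].round(3).tolist())
for t,z in dict(socket=.05,tray=.005,chip0=.05,station=0).items():
    r=spotter.landmark_of(t,'wrist')
    print(t,[(np.round(k['uv']).tolist(),round(k['conf'],2),ray(c,k['uv'],z)[:2].round(4).tolist()) for k in r[:4]])
c=cam('scene')
for r in spotter.cut_out('scraper','scene')[:1]:
    print(r['conf'],cv2.minAreaRect(np.argwhere(r['region'])[:,::-1].astype(np.float32)))
print([ray(c,u,0)[:2].round(3) for u in [(137,320),(178,325)]])
plan([.46,-.35,.28],98)
E
```

```text
t 3.85 tcp [0.6144 0.0366 0.3288] ya 97.89 zt [ 3.e-04 -8.e-04 -1.e+00] gap 0.0856 grip 0.0 F [ 0.8 -0.1 -0.9] j [-0.07  0.4   0.4   1.58 -0.   -0.21]
[[-0.136, 0.955, 0.262, 0.548], [0.991, 0.132, 0.034, 0.026], [-0.002, 0.264, -0.964, 0.472], [0.0, 0.0, 0.0, 1.0]]
socket [([295.0, 130.0], 0.64, [0.5373, -0.0029])]
tray [([405.0, 134.0], 0.9, [0.5213, 0.132]), ([300.0, 129.0], 0.58, [0.534, 0.0001])]
chip0 [([342.0, 127.0], 0.78, [0.5261, 0.0491]), ([339.0, 101.0], 0.67, [0.4995, 0.0413]), ([360.0, 163.0], 0.54, [0.5626, 0.0762])]
station [([302.0, 130.0], 0.79, [0.5342, 0.0017]), ([213.0, 311.0], 0.31, [0.803, -0.0963])]
0.76 ((158.01080322265625, 312.764892578125), (43.409584045410156, 24.1742000579834), 8.972626686096191)
[array([ 0.397, -0.379]), array([ 0.48, -0.34])]
rows 11 row [0.0741, -0.133, 0.0185, 0.0, 0.0, 0.0001]
```

View pics/w1.png

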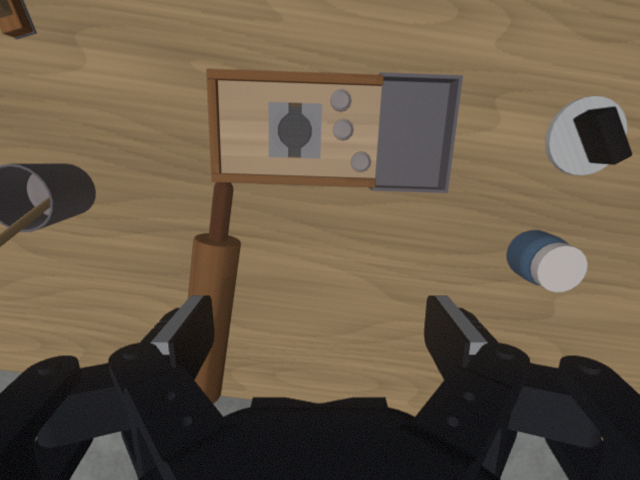

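```bash
python3 - <<'E'
from h import *
s=env.get_state();c=cam('wrist')
P=lambda u,z:ray(c,u,z)[:2]
for a,b,z in [((208,70),(383,74),.06),((212,185),(374,189),.06),((269,102),(322,102),.05),((269,158),(321,157),.05),((295,102),(294,157),.05)]:
    p,q=P(a,z),P(b,z);d=q-p;print(p.round(4),q.round(4),np.degrees(np.arctan2(d[1],d[0])).round(1))
plan([.50,-.34,.28],115)
E
```

```text
[ 0.4853 -0.0986] [0.4628 0.088 ] 96.9
[ 0.6075 -0.0868] [0.5855 0.1008] 96.7
[ 0.5072 -0.0319] [0.4988 0.027 ] 98.1
[ 0.5682 -0.0256] [0.5585 0.0345] 99.2
[ 0.5031 -0.003 ] [0.563  0.0032] 6.0
rows 10 row [0.0841, -0.1351, 0.0203, -0.0, 0.0, -0.0094]
```

>>> jog_arm --increments '[[[0.084, -0.135, 0.02, 0, 0, -0.0094, 0], [0.084, -0.135, 0.02, 0, 0, -0.0094, 0], [0.084, -0.135, 0.02, 0, 0, -0.0094, 0], [0.084, -0.135, 0.02, 0, 0, -0.0094, 0], [0.084, -0.135, 0.02, 0, 0, -0.0094, 0], [0.084, -0.135, 0.02, 0, 0, -0.0094, 0], [0.084, -0.135, 0.02, 0, 0, -0.0094, 0], [0.084, -0.135, 0.02, 0, 0, -0.0094, 0], [0.084, -0.135, 0.02, 0, 0, -0.0094, 0], [0.084, -0.135, 0.02, 0, 0, -0.0094, 0], [0, 0, 0, 0, 0, 0, 0]]]'

```text
clock: 5.35
tcp_pos: [0.4994, -0.3442, 0.2791]
orientation: [-0.001, -0.215, 0.977, -0.0]
wrist_force: [-0.2, 0.2, 0.2]
finger_gap: 0.0857
grip_force: 0.0
```

```bash
python3 - <<'E'
from h import *
pose()
c=cam('wrist');save(c,'w2.png')
print([(k['conf'],ray(c,k['uv'],0)[:2].round(4)) for k in spotter.landmark_of('scraper','wrist')[:2]])
r=spotter.cut_out('scraper','wrist')[0];pts=np.argwhere(r['region'])[:,::-1].astype(np.float32)
b=cv2.boxPoints(cv2.minAreaRect(pts));print(b.round().tolist())
for z in (0,.061):print([ray(c,u,z)[:2].round(4).tolist() for u in b])
E
```

```text
t 5.35 tcp [ 0.4994 -0.3442  0.2791] ya 114.79 zt [-9.e-04 -7.e-04 -1.e+00] gap 0.0857 grip 0.0 F [-0.2  0.2  0.2] j [-0.74  0.37  0.24  1.44 -0.   -1.17]
[(0.67, array([ 0.432 , -0.3522]))]
[[324.0, 187.0], [328.0, 104.0], [353.0, 105.0], [349.0, 188.0]]
[[0.4805, -0.348], [0.3945, -0.3823], [0.3842, -0.3565], [0.4697, -0.3206]]
[[0.4745, -0.3516], [0.4009, -0.381], [0.3921, -0.3589], [0.4652, -0.3282]]
```

View pics/w2.png

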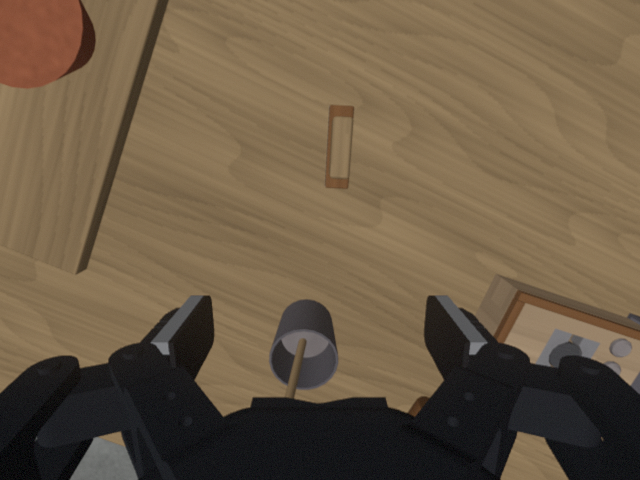

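```bash
python3 - <<'E'
from h import *
plan([.4328,-.3535,.12],112.3)
E
```

```text
rows 5 row [0.054, 0.0119, 0.1284, 0.0, 0.0, 0.003]
```

Then down 94 mm (0.376) to z = 0.026 and close.

>>> jog_arm --increments '[[[0.054, 0.012, 0.128, 0, 0, 0.003, 0], [0.054, 0.012, 0.128, 0, 0, 0.003, 0], [0.054, 0.012, 0.128, 0, 0, 0.003, 0], [0.054, 0.012, 0.128, 0, 0, 0.003, 0], [0.054, 0.012, 0.128, 0, 0, 0.003, 0], [0, 0, 0.1, 0, 0, 0, 0], [0, 0, 0.1, 0, 0, 0, 0], [0, 0, 0.1, 0, 0, 0, 0], [0, 0, 0.06, 0, 0, 0, 0], [0, 0, 0.016, 0, 0, 0, 0], [0, 0, 0, 0, 0, 0, 0], [0, 0, 0, 0, 0, 0, 255], [0, 0, 0, 0, 0, 0, 255], [0, 0, 0, 0, 0, 0, 255], [0, 0, 0, 0, 0, 0, 255], [0, 0, 0, 0, 0, 0, 255], [0, 0, 0, 0, 0, 0, 255]]]' --force 60

```text
clock: 7.2
tcp_pos: [0.433, -0.3543, 0.0266]
orientation: [0.0, -0.193, 0.981, -0.0]
wrist_force: [-0.7, 0.5, 2.9]
finger_gap: 0.0196
grip_force: 61.2
```

```bash
python3 - <<'E'
from h import *
pose()
E
```

```text
t 7.2 tcp [ 0.433  -0.3543  0.0266] ya 112.31 zt [ 4.e-04 -1.e-04 -1.e+00] gap 0.0196 grip 61.21067762374878 F [-0.7  0.5  2.9] j [-0.83  0.43 -0.32  0.82  0.   -1.22]
```

>>> jog_arm --increments '[[[0, 0, -0.12, 0, 0, 0, 255], [0, 0, -0.16, 0, 0, 0, 255], [0, 0, -0.16, 0, 0, 0, 255], [0, 0, -0.16, 0, 0, 0, 255], [0, 0, 0, 0, 0, 0, 255]]]'

```text
clock: 7.7
tcp_pos: [0.4353, -0.3568, 0.1822]
orientation: [0.003, -0.193, 0.981, -0.004]
wrist_force: [0.7, -0.1, -1.0]
finger_gap: 0.019
grip_force: 60.7
```

```bash
python3 - <<'E'
from h import *
pose();plan([.5335,.006,.177],97)
E
```

```text
t 7.7 tcp [ 0.4353 -0.3568  0.1822] ya 112.31 zt [ 0.0068 -0.0075 -0.9999] gap 0.019 grip 60.71233034133911 F [ 0.7 -0.1 -1. ] j [-0.83  0.3  -0.09  1.17 -0.   -1.22]
rows 10 row [-0.0767, 0.1298, 0.0016, -0.0003, 0.0002, 0.0085]
```

>>> jog_arm --increments '[[[-0.077, 0.129, 0, 0, 0, 0.0085, 255], [-0.077, 0.129, 0, 0, 0, 0.0085, 255], [-0.077, 0.129, 0, 0, 0, 0.0085, 255], [-0.077, 0.129, 0, 0, 0, 0.0085, 255], [-0.077, 0.129, 0, 0, 0, 0.0085, 255], [-0.077, 0.129, 0, 0, 0, 0.0085, 255], [-0.077, 0.129, 0, 0, 0, 0.0085, 255], [-0.077, 0.129, 0, 0, 0, 0.0085, 255], [-0.077, 0.129, 0, 0, 0, 0.0085, 255], [-0.077, 0.129, 0, 0, 0, 0.0085, 255], [0, 0, 0, 0, 0, 0, 255], [0, 0, 0, 0, 0, 0, 255]]]'

```text
clock: 8.9
tcp_pos: [0.5318, 0.0075, 0.1751]
orientation: [-0.001, -0.062, 0.998, -0.0]
wrist_force: [-0.3, 0.3, -2.8]
finger_gap: 0.0194
grip_force: 60.6
```

```bash
python3 - <<'E'
from h import *
pose()
c=cam('wrist');save(c,'w3.png')
for t,z in dict(chip0=.05).items():
    r=spotter.landmark_of(t,'wrist')
    print(t,[(np.round(k['uv']).tolist(),round(k['conf'],2),ray(c,k['uv'],z)[:2].round(4).tolist()) for k in r[:4]])
E
```

```text
t 8.9 tcp [0.5318 0.0075 0.1751] ya 97.15 zt [-2.e-03 -1.e-04 -1.e+00] gap 0.0194 grip 60.61686873435974 F [-0.3  0.3 -2.8] j [-0.14  0.26 -0.17  1.15 -0.   -0.26]
chip0 [([372.0, 197.0], 0.93, [0.4989, 0.0427]), ([397.0, 279.0], 0.89, [0.5627, 0.0736]), ([376.0, 237.0], 0.7, [0.5298, 0.0508]), ([319.0, 281.0], 0.6, [0.5719, 0.0114])]
```

View pics/w3.png

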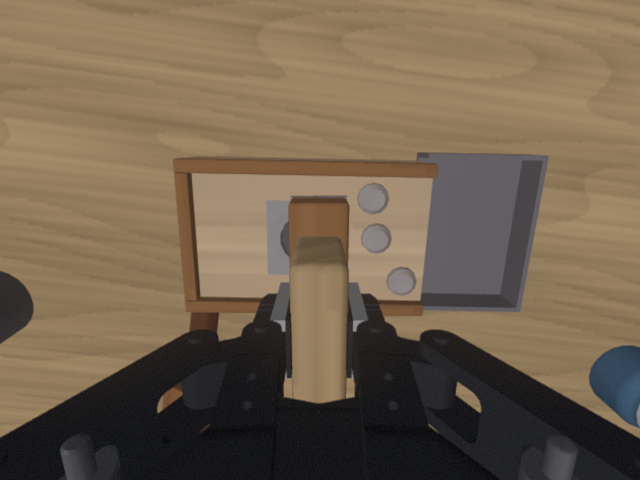

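```bash
python3 - <<'E'
from h import *
s=env.get_state()
c=cam('wrist')
q=np.array([ray(c,u,.06)[:2] for u in [(175,160),(437,165),(422,314),(187,312)]]);print(q.round(4).tolist(),q.mean(0))
for i,j in ((0,1),(3,2)):
    d=q[j]-q[i];print(np.degrees(np.arctan2(d[1],d[0])),np.linalg.norm(d))
# inner edge of rails at z=.06
for u in [(193,174),(433,178),(196,302),(424,304)]: print(ray(c,u,.06)[:2].round(4))
Rm=Rq(s['orientation'])
for u in [(291,199),(348,199)]:
    p=ray(c,u,s['tcp_pos'][2]-.0046);print('scr end tool',(Rm.T@(p-s['tcp_pos'])).round(4))
E
```

```text
[[0.4886, -0.104], [0.4695, 0.0826], [0.5862, 0.095], [0.6073, -0.0927]] [ 0.53790083 -0.00477825]
95.85387101027926 0.1876296574991065
96.41603099764477 0.18895348194957992
[ 0.497 -0.091]
[0.4789 0.0817]
[ 0.5977 -0.0858]
[0.5774 0.0949]
scr end tool [ 0.0447 -0.0129  0.0047]
scr end tool [0.0446 0.011  0.0047]
```

```bash
python3 - <<'E'
from h import *
pose();plan([.5365,.004,.0775],96.4,n=4)
E
```

```text
t 9.05 tcp [0.5318 0.0059 0.1757] ya 96.95 zt [-0.0011 -0.     -1.    ] gap 0.0193 grip 60.6176483631134 F [ 0.1  0.6 -1.3] j [-0.14  0.25 -0.17  1.15 -0.   -0.26]
rows 4 row [-0.0045, -0.0025, 0.0982, 0.0, -0.0001, 0.0008]
```

>>> jog_arm --increments '[[[-0.02, -0.01, 0, 0, 0, 0.003, 255], [0, 0, 0.1, 0, 0, 0, 255], [0, 0, 0.1, 0, 0, 0, 255], [0, 0, 0.1, 0, 0, 0, 255], [0, 0, 0.06, 0, 0, 0, 255], [0, 0, 0.034, 0, 0, 0, 255], [0, 0, 0, 0, 0, 0, 255], [0, 0, 0, 0, 0, 0, 255]]]'

```text
clock: 9.85
tcp_pos: [0.5382, 0.0043, 0.0782]
orientation: [0.0, -0.056, 0.998, -0.0]
wrist_force: [0.1, 0.4, -1.7]
finger_gap: 0.019
grip_force: 61.1
```

```bash
python3 - <<'E'
from h import *
pose();s=env.get_state()
c=cam('wrist');save(c,'w4.png');cv2.imwrite('pics/w4c.png',c['img'][:,:,::-1])
plan([.5366-.0110*9.3,.004+.0994*.93,.0775],96.4,n=16)
E
```

```text
t 9.85 tcp [0.5382 0.0043 0.0782] ya 96.41 zt [ 1.e-03 -1.e-04 -1.e+00] gap 0.019 grip 61.067097187042236 F [ 0.1  0.4 -1.7] j [-0.14  0.34 -0.31  0.92  0.   -0.25]
rows 16 row [0.0233, 0.0258, 0.0002, -0.0, 0.0, 0.0]
```

View pics/w4.png

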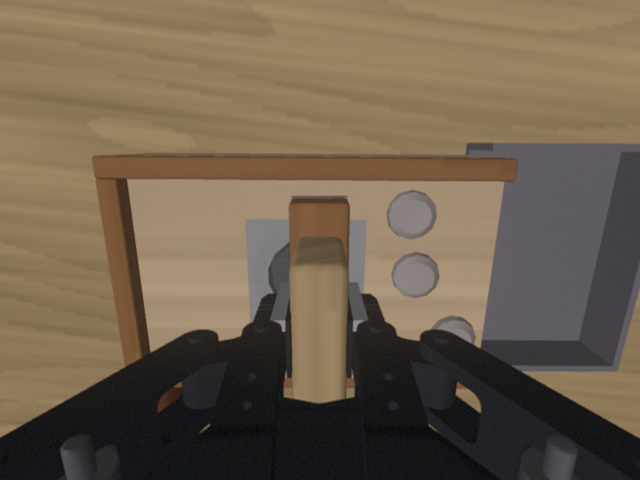

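>>> jog_arm --increments '[[[0, 0.027, 0, 0, 0, 0, 255], [0, 0.027, 0, 0, 0, 0, 255], [0, 0.027, 0, 0, 0, 0, 255], [0, 0.027, 0, 0, 0, 0, 255], [0, 0.027, 0, 0, 0, 0, 255], [0, 0.027, 0, 0, 0, 0, 255], [0, 0.027, 0, 0, 0, 0, 255], [0, 0.027, 0, 0, 0, 0, 255], [0, 0.027, 0, 0, 0, 0, 255], [0, 0.027, 0, 0, 0, 0, 255], [0, 0.027, 0, 0, 0, 0, 255], [0, 0.027, 0, 0, 0, 0, 255], [0, 0.027, 0, 0, 0, 0, 255], [0, 0.027, 0, 0, 0, 0, 255], [0, 0, 0, 0, 0, 0, 255], [0, 0, 0, 0, 0, 0, 255], [0, 0, 0, 0, 0, 0, 255]]]'

```text
clock: 11.6
tcp_pos: [0.5271, 0.0987, 0.0778]
orientation: [0.0, -0.056, 0.998, -0.0]
wrist_force: [-0.7, -0.6, -0.0]
finger_gap: 0.0194
grip_force: 61.0
```

```bash
python3 - <<'E'
from h import *
pose()
c=cam('wrist');save(c,'w5.png')
E
```

```text
t 11.6 tcp [0.5271 0.0987 0.0778] ya 96.47 zt [ 1.e-04 -0.e+00 -1.e+00] gap 0.0194 grip 60.98673105239868 F [-0.7 -0.6 -0. ] j [ 0.04  0.34 -0.32  0.92 -0.   -0.08]
```

View pics/w5.png

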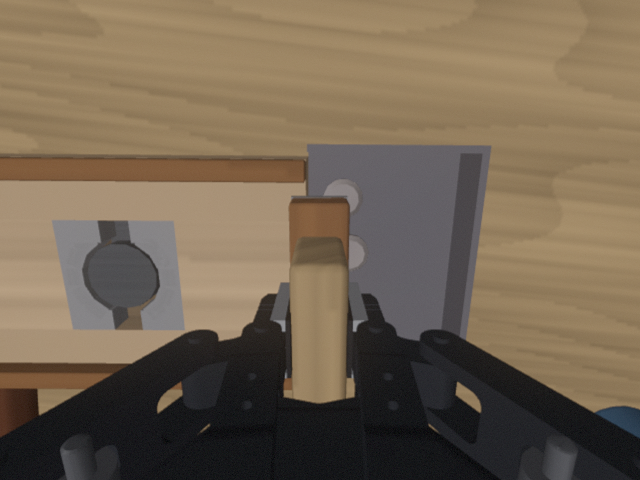

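>>> jog_arm --increments '[[[0, 0, -0.1, 0, 0, 0, 255], [0, 0, -0.14, 0, 0, 0, 255], [0, 0, -0.14, 0, 0, 0, 255], [0, 0, -0.1, 0, 0, 0, 255], [0.1, 0, 0, 0, 0, 0, 255], [0.14, 0, 0, 0, 0, 0, 255], [0.14, 0, 0, 0, 0, 0, 255], [0.14, 0, 0, 0, 0, 0, 255], [0, 0, 0, 0, 0, 0, 255], [0, 0, 0, 0, 0, 0, 255]]]'

```text
clock: 12.65
tcp_pos: [0.3978, 0.084, 0.1983]
orientation: [0.001, -0.056, 0.998, -0.0]
wrist_force: [0.7, 0.3, -1.3]
finger_gap: 0.0196
grip_force: 60.9
```

```bash
python3 - <<'E'
from h import *
pose()
th=np.radians(6.4);X=np.array([np.cos(th),np.sin(th)]);Y=np.array([-X[1],X[0]]);o=np.array([.538,-.003])+.14*Y
for n in ('side','scene'):
    c=cam(n)
    for k in spotter.landmark_of('chip0',n)[:5]:
        d=ray(c,k['uv'],.007)[:2]-o;print(n,np.round(k['uv']),round(k['conf'],2),'tray frame',(d@X).round(3),(d@Y).round(3))
    if n=='side':
        u=proj(c,[*o,.02]).astype(int);cv2.imwrite('pics/s1.png',cv2.resize(c['img'][u[1]-90:u[1]+60,u[0]-100:u[0]+100,::-1],None,fx=3,fy=3))
plan([.40,.12,.0275],96.4)
E
```

```text
t 12.65 tcp [0.3978 0.084  0.1983] ya 96.44 zt [ 1.7e-03  1.0e-04 -1.0e+00] gap 0.0196 grip 60.88685631752014 F [ 0.7  0.3 -1.3] j [ 0.01  0.   -0.41  1.16  0.   -0.1 ]
side [348. 333.] 0.52 tray frame -0.003 -0.018
side [367. 333.] 0.47 tray frame -0.036 -0.028
side [330. 319.] 0.44 tray frame 0.036 -0.038
rows 5 row [-0.0039, 0.0284, 0.1364, -0.0, 0.0001, 0.0001]
```

View pics/s1.png

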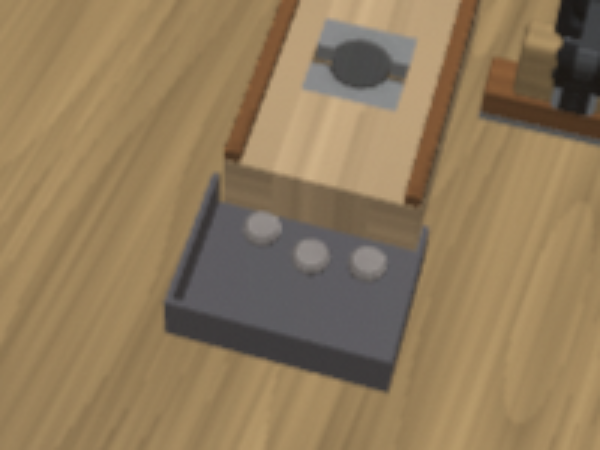

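>>> jog_arm --increments '[[[0, 0.07, 0.14, 0, 0, 0, 255], [0, 0.07, 0.16, 0, 0, 0, 255], [0, 0, 0.16, 0, 0, 0, 255], [0, 0, 0.12, 0, 0, 0, 255], [0, 0, 0.07, 0, 0, 0, 255], [0, 0, 0.03, 0, 0, 0, 255], [0, 0, 0.006, 0, 0, 0, 255], [0, 0, 0, 0, 0, 0, 255], [0, 0, 0, 0, 0, 0, 0], [0, 0, 0, 0, 0, 0, 0], [0, 0, 0, 0, 0, 0, 0], [0, 0, 0, 0, 0, 0, 0], [0, 0, 0, 0, 0, 0, 0], [0, 0, -0.1, 0, 0, 0, 0], [0, 0, -0.2, 0, 0, 0, 0], [0, 0, -0.2, 0, 0, 0, 0], [0, 0, -0.2, 0, 0, 0, 0], [0, 0, -0.2, 0, 0, 0, 0], [0, 0, 0, 0, 0, 0, 0]]]'

```text
clock: 14.75
tcp_pos: [0.3974, 0.1194, 0.2581]
orientation: [0.006, -0.057, 0.998, 0.0]
wrist_force: [0.6, -0.0, -0.2]
finger_gap: 0.0852
grip_force: 0.0
```

```bash
python3 - <<'E'
from h import *
pose()
c=cam('scene')
r=spotter.landmark_of('scraper','scene');print([(k['conf'],ray(c,k['uv'],0).round(3)) for k in r[:1]])
plan([.56,.30,.28],96.4)
E
```

```text
t 14.75 tcp [0.3974 0.1194 0.2581] ya 96.48 zt [ 0.012   0.0013 -0.9999] gap 0.0852 grip 0.0 F [ 0.6 -0.  -0.2] j [ 0.1  -0.02 -0.28  1.3   0.   -0.02]
[(0.67, array([0.391, 0.118, 0.   ]))]
rows 7 row [-0.1055, 0.0921, -0.0155, 0.0, 0.0002, 0.0001]
```

>>> jog_arm --increments '[[[-0.105, 0.092, -0.016, 0, 0, 0, 0], [-0.105, 0.092, -0.016, 0, 0, 0, 0], [-0.105, 0.092, -0.016, 0, 0, 0, 0], [-0.105, 0.092, -0.016, 0, 0, 0, 0], [-0.105, 0.092, -0.016, 0, 0, 0, 0], [-0.105, 0.092, -0.016, 0, 0, 0, 0], [-0.105, 0.092, -0.016, 0, 0, 0, 0], [0, 0, 0, 0, 0, 0, 0], [0, 0, 0, 0, 0, 0, 0], [0, 0, 0, 0, 0, 0, 0]]]'

```text
clock: 15.85
tcp_pos: [0.5571, 0.2989, 0.2779]
orientation: [-0.001, -0.056, 0.998, -0.001]
wrist_force: [0.1, -0.1, -0.4]
finger_gap: 0.0857
grip_force: 0.0
```

```bash
python3 - <<'E'
from h import *
pose()
c=cam('wrist');save(c,'w6.png')
for t,z in dict(chuck=0,flange=.028).items(): print(t,[(k['conf'],ray(c,k['uv'],z)[:2].round(4)) for k in spotter.landmark_of(t,'wrist')[:2]])
r=spotter.cut_out('chuck','wrist')[0]['region']
g=cv2.cvtColor(c['img'],cv2.COLOR_RGB2GRAY)
m=cv2.dilate(r.astype(np.uint8),np.ones((9,9)));m=((m>0)&(g<60)).astype(np.uint8)
n,l,st,ce=cv2.connectedComponentsWithStats(m);i=1+st[1:,4].argmax();print(st[i])
b=cv2.boxPoints(cv2.minAreaRect(np.argwhere(l==i)[:,::-1].astype(np.float32)));print(b.round().tolist())
for z in (.038,.078):print([ray(c,u,z)[:2].round(4).tolist() for u in b])
# flange top: ellipse of light part
ys=np.argwhere(r);print(ys.min(0),ys.max(0))
E
```

```text
t 15.85 tcp [0.5571 0.2989 0.2779] ya 96.47 zt [-0.0029 -0.0012 -1.    ] gap 0.0857 grip 0.0 F [ 0.1 -0.1 -0.4] j [ 0.37  0.43  0.33  1.47 -0.    0.25]
chuck [(0.78, array([0.4942, 0.3357]))]
flange [(0.66, array([0.4963, 0.3384])), (0.57, array([0.4005, 0.1321]))]
[ 343  125   49   63 1486]
[[341.0, 136.0], [362.0, 124.0], [393.0, 178.0], [372.0, 190.0]]
[[0.4796, 0.3113], [0.465, 0.3316], [0.5157, 0.3729], [0.5313, 0.3521]]
[[0.4808, 0.3092], [0.4677, 0.3273], [0.5131, 0.3643], [0.5271, 0.3457]]
[111 321] [198 405]
```

View pics/w6.png

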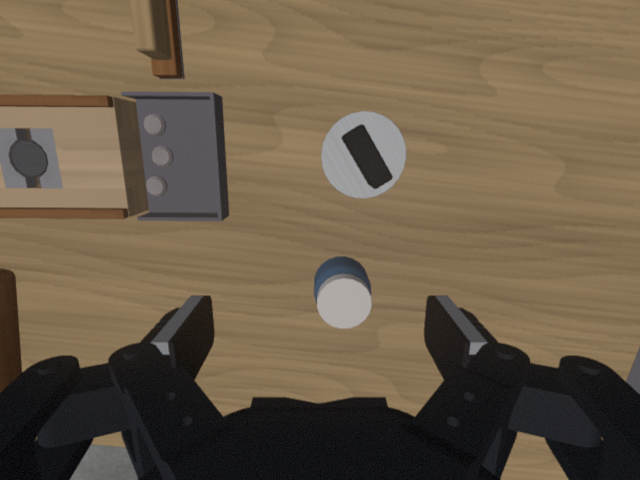

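```bash
python3 - <<'E'
from h import *
c=cam('wrist');g=cv2.cvtColor(c['img'],cv2.COLOR_RGB2HSV)
m=((g[:,:,1]<45)&(g[:,:,2]>120)).astype(np.uint8);m[:90]=0;m[220:]=0;m[:,:300]=0;m[:,430:]=0
cs=cv2.findContours(m,cv2.RETR_EXTERNAL,cv2.CHAIN_APPROX_NONE)[0];k=max(cs,key=cv2.contourArea)
e=cv2.fitEllipse(cv2.convexHull(k));print(e,ray(c,e[0],.037)[:2].round(4))
plan([.4965,.338,.13],128.7)
E
```

```text
((362.8559875488281, 152.90557861328125), (84.07147979736328, 87.85037231445312), 27.081132888793945) [0.4954 0.3375]
rows 5 row [0.0365, 0.0462, 0.1199, 0.0, 0.0, -0.0358]
```

>>> jog_arm --increments '[[[0.037, 0.046, 0.12, 0, 0, -0.0358, 0], [0.037, 0.046, 0.12, 0, 0, -0.0358, 0], [0.037, 0.046, 0.12, 0, 0, -0.0358, 0], [0.037, 0.046, 0.12, 0, 0, -0.0358, 0], [0.037, 0.046, 0.12, 0, 0, -0.0358, 0], [0, 0, 0, 0, 0, 0, 0], [0, 0, 0.1, 0, 0, 0, 0], [0, 0, 0.1, 0, 0, 0, 0], [0, 0, 0.1, 0, 0, 0, 0], [0, 0, 0.052, 0, 0, 0, 0], [0, 0, 0, 0, 0, 0, 0], [0, 0, 0, 0, 0, 0, 0], [0, 0, 0, 0, 0, 0, 255], [0, 0, 0, 0, 0, 0, 255], [0, 0, 0, 0, 0, 0, 255], [0, 0, 0, 0, 0, 0, 255], [0, 0, 0, 0, 0, 0, 255], [0, 0, 0, 0, 0, 0, 255]]]' --force 100

```text
clock: 17.9
tcp_pos: [0.4967, 0.3384, 0.0419]
orientation: [0.001, -0.331, 0.944, 0.0]
wrist_force: [-1.4, 0.5, 4.2]
finger_gap: 0.0209
grip_force: 98.2
```

```bash
python3 - <<'E'
from h import *
pose()
E
```

```text
t 17.9 tcp [0.4967 0.3384 0.0419] ya 128.7 zt [ 9.e-04  6.e-04 -1.e+00] gap 0.0209 grip 98.22351336479187 F [-1.4  0.5  4.2] j [ 0.46  0.48 -0.19  0.9   0.   -0.21]
```

>>> jog_arm --increments '[[[0, 0, -0.12, 0, 0, 0, 255], [0, 0, -0.16, 0, 0, 0, 255], [0, 0, -0.16, 0, 0, 0, 255], [0, 0, -0.16, 0, 0, 0, 255], [0, 0, 0, 0, 0, 0, 255], [0, 0, 0, 0, 0, 0, 255]]]'

```text
clock: 18.5
tcp_pos: [0.4966, 0.3382, 0.1914]
orientation: [0.0, -0.331, 0.944, 0.0]
wrist_force: [-0.7, 0.2, -4.7]
finger_gap: 0.0206
grip_force: 98.6
```

```bash
python3 - <<'E'
from h import *
pose();plan([.62,.005,.19],96.4)
E
```

```text
t 18.5 tcp [0.4966 0.3382 0.1914] ya 128.7 zt [ 8.e-04  4.e-04 -1.e+00] gap 0.0206 grip 98.59020709991455 F [-0.7  0.2 -4.7] j [ 0.46  0.38  0.04  1.23 -0.   -0.21]
rows 9 row [0.0112, -0.1596, 0.0006, 0.0, 0.0, 0.0199]
```

>>> jog_arm --increments '[[[0.011, -0.16, 0, 0, 0, 0.02, 255], [0.011, -0.16, 0, 0, 0, 0.02, 255], [0.011, -0.16, 0, 0, 0, 0.02, 255], [0.011, -0.16, 0, 0, 0, 0.02, 255], [0.011, -0.16, 0, 0, 0, 0.02, 255], [0.011, -0.16, 0, 0, 0, 0.02, 255], [0.011, -0.16, 0, 0, 0, 0.02, 255], [0.011, -0.16, 0, 0, 0, 0.02, 255], [0.011, -0.16, 0, 0, 0, 0.02, 255], [0, 0, 0, 0, 0, 0, 255], [0, 0, 0, 0, 0, 0, 255], [0, 0, 0, 0, 0, 0, 255], [0, 0, 0, 0, 0, 0, 255]]]'

```text
clock: 19.8
tcp_pos: [0.6197, 0.0056, 0.1903]
orientation: [-0.001, -0.056, 0.998, 0.0]
wrist_force: [-0.4, 0.0, -4.0]
finger_gap: 0.0209
grip_force: 99.1
```

```bash
python3 - <<'E'
from h import *
pose()
c=cam('wrist');save(c,'w7.png');np.savez('w7.npz',**c)
cv2.imwrite('pics/w7b.png',cv2.resize(c['img'][:400,120:520,::-1],None,fx=1.5,fy=1.5,interpolation=cv2.INTER_CUBIC))
for t,z in dict(socket=.05).items(): print(t,[(k['conf'],ray(c,k['uv'],z)[:2].round(4)) for k in spotter.landmark_of(t,'wrist')[:2]])
E
```

```text
t 19.8 tcp [0.6197 0.0056 0.1903] ya 96.41 zt [-1.7e-03  5.0e-04 -1.0e+00] gap 0.0209 grip 99.12144541740417 F [-0.4  0.  -4. ] j [-0.12  0.42  0.09  1.25  0.   -0.23]
socket [(0.9, array([ 0.538 , -0.0029]))]
```

View pics/w7b.png

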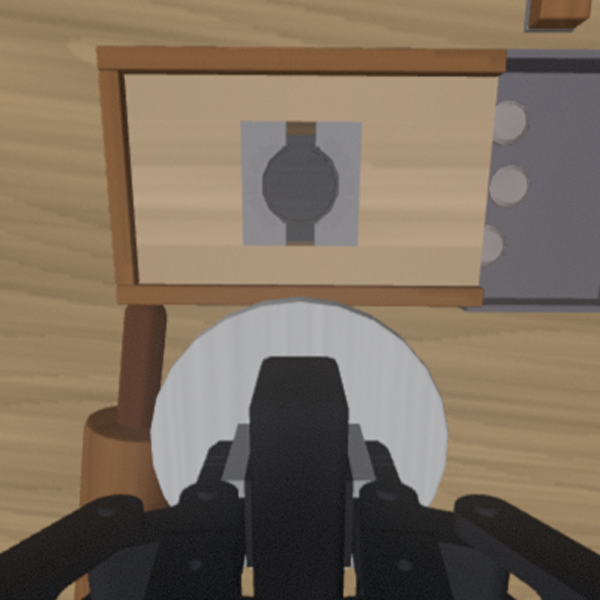

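```bash
cat > m7.py <<'E'
from h import *
from scipy.optimize import least_squares
c=dict(np.load('w7.npz'));s=env.get_state()
g=cv2.cvtColor(c['img'],cv2.COLOR_RGB2HSV)
low=(g[:,:,1]<50).astype(np.uint8)
def blob(r0,r1,c0,c1,ex=0):
    m=low.copy();M=np.zeros_like(m);M[r0:r1,c0:c1]=1;m*=M
    cs=cv2.findContours(m,cv2.RETR_EXTERNAL,cv2.CHAIN_APPROX_NONE)[0];return max(cs,key=cv2.contourArea)
k=cv2.convexHull(blob(72,172,270,370))
# fit collar as 60 mm square on z=.05
P=np.array([ray(c,p[0],.05)[:2] for p in k]);print('hull bbox px',k.min(0),k.max(0))
rc=cv2.minAreaRect((P*1e4).astype(np.float32));print('collar',np.array(rc[0])/1e4,np.array(rc[1])/1e4,rc[2])
k=blob(195,330,200,440)[:,0]
tz=s['tcp_pos'][2]
k=np.array([p for p in k if p[1]<300 and p[1]>197 and p[0]>215 and p[0]<425 ])
Q=np.array([ray(c,p,tz-.0042)[:2] for p in k])
f=least_squares(lambda v:np.hypot(*(Q-v[:2]).T)-v[2],[.62,.005,.045],loss='soft_l1',f_scale=.0005)
f2=least_squares(lambda v:np.hypot(*(Q-v).T)-.045,[.62,.005],loss='soft_l1',f_scale=.0005)
Rm=Rq(s['orientation'])
print('flange',f.x,f2.x,'tool',(Rm.T@np.r_[f2.x-s['tcp_pos'][:2],0])[:2].round(4),len(Q),np.median(np.abs(f.fun)))
E
python3 m7.py
```

```text
hull bbox px [[280  80]] [[361 163]]
collar [ 0.53761069 -0.00398622] [0.0601278  0.06051674] 5.905633926391602
flange [0.61909862 0.00420175 0.0441465 ] [0.62015043 0.00431062] tool [ 0.     -0.0012] 286 0.00018633220944965986
```

```bash
python3 - <<'E'
from h import *
plan([.5378,-.003,.12],96.2)
E
```

```text
rows 3 row [0.1102, 0.0008, 0.0947, 0.0, -0.0001, 0.0004]
```

>>> jog_arm --increments '[[[0.11, 0.001, 0, 0, 0, 0.0004, 255], [0.11, 0.001, 0, 0, 0, 0.0004, 255], [0.11, 0.001, 0.08, 0, 0, 0.0004, 255], [0, 0, 0.12, 0, 0, 0, 255], [0, 0, 0.08, 0, 0, 0, 255], [0, 0, 0, 0, 0, 0, 255], [0, 0, 0, 0, 0, 0, 255], [0, 0, 0, 0, 0, 0, 255], [0, 0, 0, 0, 0, 0, 255]]]'

```text
clock: 20.8
tcp_pos: [0.5395, -0.004, 0.1227]
orientation: [0.001, -0.053, 0.999, -0.0]
wrist_force: [-1.0, -0.9, -3.2]
finger_gap: 0.0209
grip_force: 99.0
```

```bash
python3 - <<'E'
from h import *
pose();plan([.5378,-.003,.098],96.2,n=1)
E
```

```text
t 20.8 tcp [ 0.5395 -0.004   0.1227] ya 96.1 zt [ 2.6e-03 -3.0e-04 -1.0e+00] gap 0.0209 grip 98.9757764339447 F [-1.  -0.9 -3.2] j [-0.16  0.3  -0.25  1.02  0.   -0.26]
rows 1 row [0.0065, 0.0046, 0.0988, -0.0002, 0.0008, -0.0006]
```

>>> jog_arm --increments '[[[0.003, 0.002, 0.06, 0, 0, 0, 255], [0, 0, 0.03, 0, 0, 0, 255], [0, 0, 0, 0, 0, 0, 255], [0, 0, 0, 0, 0, 0, 255], [0, 0, 0, 0, 0, 0, 255]]]'

```text
clock: 21.3
tcp_pos: [0.5379, -0.0036, 0.0994]
orientation: [0.0, -0.053, 0.999, -0.0]
wrist_force: [0.6, -0.3, -3.7]
finger_gap: 0.0211
grip_force: 99.1
```

```bash
python3 - <<'E'
from h import *
for i in range(3):
    pose(); cams.read_camera('side') if i<2 else 0
E
```

```text
t 21.3 tcp [ 0.5379 -0.0036  0.0994] ya 96.08 zt [ 9.e-04 -1.e-04 -1.e+00] gap 0.0211 grip 99.11768674850464 F [ 0.6 -0.3 -3.7] j [-0.16  0.32 -0.28  0.97  0.   -0.26]
t 21.35 tcp [ 0.5379 -0.0036  0.0994] ya 96.08 zt [ 1.1e-03 -1.0e-04 -1.0e+00] gap 0.0207 grip 99.11730766296387 F [ 0.3 -0.1 -3.4] j [-0.16  0.32 -0.28  0.97  0.   -0.26]
t 21.4 tcp [ 0.5379 -0.0036  0.0993] ya 96.08 zt [ 1.e-03 -1.e-04 -1.e+00] gap 0.021 grip 99.11731481552124 F [ 0.5  0.1 -2.7] j [-0.16  0.32 -0.28  0.97  0.   -0.26]
```

>>> jog_arm --increments '[[[0, 0, 0.02, 0, 0, 0, 255], [0, 0, 0.02, 0, 0, 0, 255], [0, 0, 0, 0, 0, 0, 255], [0, 0, 0, 0, 0, 0, 255], [0, 0, 0, 0, 0, 0, 255]]]'

```text
clock: 21.9
tcp_pos: [0.5377, -0.0036, 0.0891]
orientation: [0.0, -0.053, 0.999, -0.0]
wrist_force: [1.0, -0.2, -0.3]
finger_gap: 0.0208
grip_force: 99.5
```

```bash
python3 - <<'E'
from h import *
pose()
E
```

```text
t 21.9 tcp [ 0.5377 -0.0036  0.0891] ya 96.08 zt [ 7.e-04 -1.e-04 -1.e+00] gap 0.0208 grip 99.46442127227783 F [ 1.  -0.2 -0.3] j [-0.16  0.33 -0.3   0.95  0.   -0.26]
```

>>> jog_arm --increments '[[[0, 0, 0.016, 0, 0, 0, 255], [0, 0, 0.016, 0, 0, 0, 255], [0, 0, 0.016, 0, 0, 0, 255], [0, 0, 0.016, 0, 0, 0, 255], [0, 0, 0, 0, 0, 0, 255], [0, 0, 0, 0, 0, 0, 255]]]'

```text
clock: 22.5
tcp_pos: [0.5378, -0.0036, 0.0731]
orientation: [0.0, -0.053, 0.999, -0.0]
wrist_force: [-0.8, 0.4, 5.4]
finger_gap: 0.0207
grip_force: 100.4
```

```bash
python3 - <<'E'
from h import *
pose()
E
```

```text
t 22.5 tcp [ 0.5378 -0.0036  0.0731] ya 96.08 zt [ 8.e-04 -1.e-04 -1.e+00] gap 0.0207 grip 100.41669130325317 F [-0.8  0.4  5.4] j [-0.16  0.34 -0.32  0.91  0.   -0.26]
```

>>> jog_arm --increments '[[[0, 0, 0.014, 0, 0, 0, 255], [0, 0, 0.014, 0, 0, 0, 255], [0, 0, 0.008, 0, 0, 0, 255], [0, 0, 0.004, 0, 0, 0, 255], [0, 0, 0, 0, 0, 0, 255], [0, 0, 0, 0, 0, 0, 255], [0, 0, 0, 0, 0, 0, 255]]]'

```text
clock: 23.2
tcp_pos: [0.5379, -0.0036, 0.0639]
orientation: [0.001, -0.053, 0.999, -0.0]
wrist_force: [-2.5, 0.5, 10.4]
finger_gap: 0.021
grip_force: 100.9
```

```bash
python3 - <<'E'
from h import *
pose()
E
```

```text
t 23.2 tcp [ 0.5379 -0.0036  0.0639] ya 96.08 zt [ 1.3e-03 -2.0e-04 -1.0e+00] gap 0.021 grip 100.93382120132446 F [-2.5  0.5 10.4] j [-0.16  0.35 -0.33  0.89  0.   -0.26]
```

>>> jog_arm --increments '[[[0, 0, 0, 0, 0, 0.04, 255], [0, 0, 0, 0, 0, 0.04, 255], [0, 0, 0, 0, 0, 0.04, 255], [0, 0, 0, 0, 0, 0.04, 255], [0, 0, 0, 0, 0, 0.04, 255], [0, 0, 0, 0, 0, 0.04, 255], [0, 0, 0, 0, 0, 0.04, 255], [0, 0, 0, 0, 0, 0.04, 255], [0, 0, 0, 0, 0, 0.04, 255], [0, 0, 0, 0, 0, 0.04, 255], [0, 0, 0, 0, 0, 0.04, 255], [0, 0, 0, 0, 0, 0.04, 255], [0, 0, 0, 0, 0, 0.02, 255], [0, 0, 0, 0, 0, 0, 255], [0, 0, 0, 0, 0, 0, 255], [0, 0, 0, 0, 0, 0, 255], [0, 0, 0, 0, 0, 0, 255]]]'

```text
clock: 24.9
tcp_pos: [0.5386, -0.0035, 0.0641]
orientation: [0.001, 0.669, 0.744, 0.001]
wrist_force: [-0.5, 1.5, 10.1]
finger_gap: 0.0209
grip_force: 101.0
```

```bash
python3 - <<'E'
from h import *
pose();a=cam('side');w=cam('wrist')
u=proj(a,[.48,.08,.03]).astype(int)
cr=cv2.resize(a['img'][u[1]-100:u[1]+70,u[0]-100:u[0]+110,::-1],(400,324))
cv2.imwrite('pics/f.png',np.hstack([cr,cv2.resize(w['img'][:,:,::-1],(400,324))]))
for n,z in(('scraper',0),('chip0',.005)): print(n,[(round(k['conf'],2),ray(a,k['uv'],z)[:2].round(3)) for k in spotter.landmark_of(n,'side')[:4]])
E
```

```text
t 24.9 tcp [ 0.5386 -0.0035  0.0641] ya 6.08 zt [ 2.8e-03  3.0e-04 -1.0e+00] gap 0.0209 grip 101.02964043617249 F [-0.5  1.5 10.1] j [-0.16  0.35 -0.33  0.89  0.    1.31]
scraper [(0.86, array([0.398, 0.115])), (0.56, array([ 0.661, -0.292])), (0.21, array([0.521, 0.119]))]
chip0 [(0.68, array([0.559, 0.106])), (0.57, array([0.486, 0.103]))]
```

View pics/f.png

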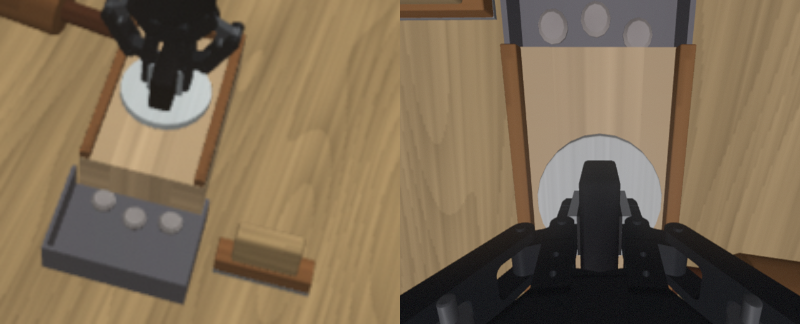

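>>> jog_arm --increments '[[[0, 0, 0.003, 0, 0, 0, 255], [0, 0, 0.003, 0, 0, 0, 255], [0, 0, 0, 0, 0, 0, 255], [0, 0, 0, 0, 0, 0, 255], [0, 0, 0, 0, 0, 0, 255], [0, 0, 0, 0, 0, 0, 255], [0, 0, 0, 0, 0, 0, 255]]]'

```text
clock: 25.8
tcp_pos: [0.5388, -0.0035, 0.064]
orientation: [0.001, 0.669, 0.744, 0.001]
wrist_force: [-2.4, 0.9, 20.8]
finger_gap: 0.0211
grip_force: 102.5
```

```bash
python3 - <<'E'
from h import *
pose()
E
```

```text
t 25.8 tcp [ 0.5388 -0.0035  0.064 ] ya 6.09 zt [ 0.0036 -0.     -1.    ] gap 0.0211 grip 102.47285842895508 F [-2.4  0.9 20.8] j [-0.16  0.35 -0.33  0.88  0.    1.31]
```

Pushing 1.5 mm further raised the force to about 21 N and left z unchanged, so the flange is seated on the board.

```bash
python3 -c "
from h import *
print(ticket.hand_in())"
```

```text
the job is handed in; nothing more can be done
None
```

I handed the job in at about 26 s; the hand-in returned no verdict. The three chips are in the tray, the scraper is on the bench about 1 cm clear of the tray, and the chuck is flush, turned 90° and still gripped and pressed down. I never aimed a move at the jar, cup or rolling pin, but I did not measure their positions again at the end.

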